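# Slide a bit hanger onto the bench rail until the catch snaps

### The job

Pick up the loose black bit hanger by its yellow fin, thread it onto the open, tapered end of the aluminium rail and slide it along over the orange sprung catch until the catch snaps up behind it. The stop is clamped at an unknown place along the rail, so feel for it and push gently, never ramming the rail or the stop. Then let go, leaving the hanger level and captive on the rail, and leave the other things on the bench where they are.

Things in the scene. Friction and masses are not known exactly. Their poses are not given: they have to be found in the camera images.
- hanger: Loose bit hanger, 110 to 210 g: black plastic saddle 69 wide (x) x 44 long (y) x 85 high, same after a half turn, standing on the table. Origin: centre of its underside, z up. Three short driver bits on each flank (tops 48 up). A roof 7 thick, 37 wide and 44 long lies 43 to 50 up. Fits the rail only from its open end; seated, it rests with its origin 39 above the table.
- hanger_fin (a point): Middle of the hanger's yellow grip fin, 67 above the hanger's origin. The fin is 14 wide (x) and 30 long (y), from 50 to 85 above the origin; nothing stands beside it above the roof.
- hanger_tunnel (a point): Middle of the hanger's tunnel, 39 above its origin. The tunnel runs right through along the hanger's y: 27 wide (x) and 8 high (35 to 43 above the origin). Below it two lips 5 thick leave a slot 15 wide for the rail's web; below the lips (0 to 30) the space is 27 wide and open downwards.
- rail: Bit rack, fixed, placed anew each time: wooden foot 100 x 240 x 20 with an aluminium T-rail. Origin on the table under the rail's centre line; the rail runs along y, z up. Web 8 thick, y -94 to 122. Flange 24 wide, 77 to 82 above the table, y -90 to 122; its 3 thick nose tapers from 24 wide at y -90 to 18 at y -100, the open end. The hanger goes on towards +y. Keep the push under 14 N.
- rail_mouth (a point): Centre of the flange's cross-section at the tip of the open end: (0, -100, 79.5) mm in the rail's frame.
- rail_end (a point): Centre of the flange's far end, y = 122, 79.5 up, in the rail's frame. Before it a red stop is clamped, at an offset u of 0 to 45 that is not reported. Its black rubber buffer faces the hanger at y = u + 42, gives way at 4 N/mm for 4.5 mm, then is hard. The red block behind begins at y = u + 54 and stands 14 above the flange. On release the buffer presses the hanger back on the catch.
- catch (a joint): How far the orange sprung catch on the flange is pressed down, m: 0 fully up (6 mm above the flange), 0.003 to 0.006 under the hanger, 0 again once snapped up behind it. Its back face is at y = u (see rail_end), its ramp begins at y = u - 20. Riding over it takes 1 to 4 N. The hanger must squeeze the buffer about 2 mm (8 N) before the catch clears its tail.
- bit_block: Bystander: black block 30 x 30 x 30 with four upright bits, 70 high in all, loose. Origin: centre of its underside.
- parts_box: Bystander: open orange plastic box 110 x 160 x 45, loose. Origin: centre of its underside.
- jar: Bystander: amber jar, 56 across and 70 high, loose. Origin: centre of its underside.
There are look-alikes about, which are no part of the job. Several things look just like the hanger: the one meant starts farthest from the robot's base.

How it is judged:
By the outcome, as a careful person would: the job done as asked, in the order asked, and still so for the second after the job is handed in, with the robot touching nothing.
It also fails if it takes over 61 s, if anything falls off the work surface, if the arm or the gripper's body presses on something with over 40 N, if the wrist force passes 120 N, or if a joint passes its speed limit or range.

### The arm

A 7-joint arm with a two-finger parallel gripper is mounted at the origin on the work surface. World frame = base frame: x ahead of the robot, y to its left, z up, the work surface at z = 0. Lengths are in mm, angles in rad, forces in N, time in s.
With the tool pointing down it reaches from about 400 to 900 mm from the base axis. Payload 5.5 kg.
Tool frame: the origin (TCP) lies at the very end of the fingers, on their centre line; the grasp point (between the pads) lies 19 mm behind it; z points along the fingers, y is the line along which they close (so a half turn about z gives the same grasp; the last joint's range is limited). The gripper opens to 92 mm and grips with 3 to 60 N. Pads are 19 mm wide; open, the fingers measure 130 mm over their backs; the gripper's body (75 mm by 190 mm) begins 47 mm behind the grasp point.
Start: joints at [1.508, 0.501, -0.427, 1.55, 0.221, 1.138, -0.21], TCP at [208.077, -615.795, 226.729] pointing down, gripper open.
Joint ranges: [-2.88, 2.88], [-0.31, 2.03], [-1.54, 1.56], [0.2, 2.42], [-1.41, 4.55], [0.19, 2.02], [-2.57, 2.57]. Speed limits (rad/s): [2.57, 2.57, 3.14, 3.14, 3.14, 3.14, 3.14].

### API

Orientations are given as [roll, pitch, yaw] about the fixed x, y, z axes, in that order (R = Rz(yaw) Ry(pitch) Rx(roll)).
In Python, from cell import manip, cams, ticket gives the robot as it stands.
- The arm moves only by the tool carry_out, never from a script. Its argument "steps" is one flat list of numbers, 5 for each row, row after row: the finger opening in m, from 0 to 0.0918, then the shift along the tool's x, y, z in m, then the turn about the tool's z in rad. In form: [grip, tx, ty, tz, twist, grip, tx, ty, tz, twist, ...]. A call has 1 to 20 rows; each row shifts and turns the commanded pose from where the row before left it, along the tool's axes as they then stand; what a row does not reach is not made up. A row lasts 1/10 s, in which the tool goes at most 50 mm and 8.59 degrees, less where a joint would pass 70% of its speed; a pose out of reach is approached as far as the arm can. A call is refused whole if a number of a shift passes 0.05 or a number of a turn 0.15, either way. A call with a gripper value outside its range is refused whole. The fingers move at their own pace and stop on an object; "force" is the grip in N (left out, the last holds). Time passes only in rows, so rows that do not move let the fingers close. It gives the time, the measured TCP pose, the force, the opening and the grip force at its end, in the units of the state.
- manip.read_state(): the state, without advancing time (a new reading comes with each control period).
- cams.grab_frame(name): name is "side" or "top" or "wrist"; returns the picture (384x512x3 uint8, blue, green, red); there is no depth.
- cams.camera_info(name): a dict with "fx", "fy", "cx", "cy" (pixels), "distortion" ([k1, k2, p1, p2, k3] as OpenCV has them; the pictures are not rectified), "R" (3x3) and "t" (3): a world point X has camera coordinates R X + t. Camera axes: x right, y down, z forward; pixel columns grow to the right and rows downward; lengths in mm; the calibration is good to about 2 mm. A picture is of the moment at which its call begins: read the wrist's pose just before it. camera_info takes no time and is no camera call; for the wrist camera it gives the pose at the moment of the call.
- ticket.job_done(): hands the job in; it is judged then, once.
The state is a dict: "clock": time; "joints": joint angles; "qvel": joint speeds; "joint_torque": joint torques, N m; "tcp_pos": TCP position; "ee_rot": TCP orientation; "wrist_force": force on the tool from outside, world axes, zero at the start; "ft_torque": the same for the moment, N m; "gripper_width": opening from 0.0 (shut) to 1.0 (fully open); "gripper_force": force on a finger pad.
Only numpy, scipy, OpenCV 4.12 (cv2) and the standard library are available. Lean on these libraries where they do the work, as an engineer would, in place of code of your own. Each camera call takes 0.05 s, during which the arm holds its last target. There are 200 camera calls.

## Working session

There is one attempt and no reset: what is moved stays moved. The work goes in short steps, Python scripts to look and compute and a tool call to move; the robot and the scene stay as the last step left them, time stands still between calls to the robot, and variables do not carry over. Pictures are saved under pics/ and viewed, at most 10 in all, crops included, and the job is handed in when it is done.

Besides the shell and the picture viewer there is one more tool, called after "Request:" as name(argument=value, ...) on one line, values as JSON. carry_out: Moves the arm, as the interface text tells. Its arguments: {"type":"object","properties":{"steps":{"type":"array","items":{"type":"number"}},"force":{"type":"number"}},"required":["steps"]}

```bash
ls; mkdir -p pics; python3 - <<'E'
from cell import manip,cams,ticket
import cv2
for n in("top","side"):
    cv2.imwrite(f"pics/{n}0.png",cams.grab_frame(n)); c=cams.camera_info(n); print(n,c)
print(manip.read_state())
E
```

```text
pics
top {'fx': 449.8074133699269, 'fy': 449.8074133699269, 'cx': 254.77412997166007, 'cy': 188.66141347895842, 'distortion': array([0.0106595, 0.       , 0.       , 0.       , 0.       ]), 'R': array([[ 0.01157213, -0.99992697, -0.00348558],
       [-0.98980889, -0.01096011, -0.14197971],
       [ 0.14193114,  0.00509307, -0.98986343]]), 't': array([  38.83214713,  604.73823726, 1253.89443087])}
side {'fx': 463.4913042708792, 'fy': 463.4913042708792, 'cx': 256.6583710594139, 'cy': 190.4722510417035, 'distortion': array([0.01595054, 0.        , 0.        , 0.        , 0.        ]), 'R': array([[ 0.97574668, -0.21788811, -0.0210522 ],
       [-0.12873163, -0.49337017, -0.86024069],
       [ 0.17704969,  0.84208708, -0.5094534 ]]), 't': array([-564.99485993,  157.49714154, 1137.75528767])}
{'clock': 0.1, 'joints': array([ 1.50818427,  0.50177959, -0.42682616,  1.55132041,  0.22080551,
        1.13832371, -0.21029818]), 'qvel': array([-0.00052355, -0.00375073,  0.00026678, -0.00388576, -0.0011883 ,
       -0.00029637, -0.00071065]), 'joint_torque': array([-1.12524605e-02, -5.67866707e+01, -5.83811581e+00, -2.79909718e+01,
       -6.89184736e-02,  2.41470843e-02,  6.01626380e-05]), 'tcp_pos': array([ 207.82059931, -615.21720451,  225.77816353]), 'ee_rot': array([-3.13981977e+00, -6.94760421e-05,  3.25875852e-01]), 'wrist_force': array([-0.22460259,  0.57938119, -0.01570836]), 'ft_torque': array([ 0.04996455, -0.00490318, -0.05055439]), 'gripper_force': 0.0, 'gripper_width': 0.999932898124326}
```

View pics/top0.png

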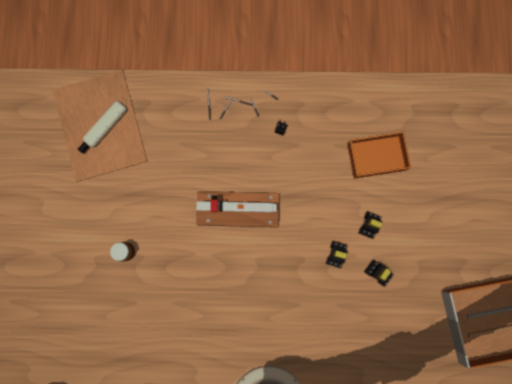

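View pics/side0.png

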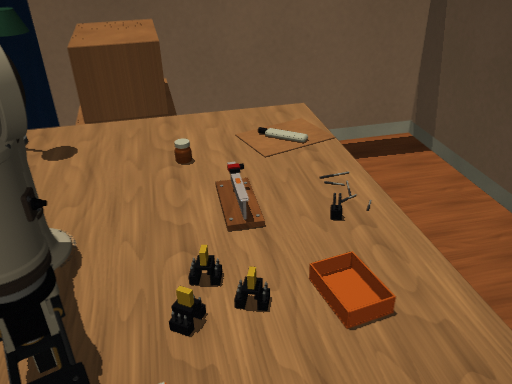

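Top view: three hangers with yellow fins at about (371,225), (338,254) and (379,272). The rack is at (238,209), with its open end to the right at about (278,208) and the red stop at (216,204). I'll measure the distances and the axis directions.

```bash
cat > h.py <<'E'
import numpy as np,cv2
from cell import manip,cams,ticket
def K(c): return np.array([[c['fx'],0,c['cx']],[0,c['fy'],c['cy']],[0,0,1]])
def w(c,uv,z):
    p=cv2.undistortPoints(np.float64(uv).reshape(-1,1,2),K(c),c['distortion']).reshape(-1,2)
    d=np.c_[p,np.ones(len(p))]@c['R']; o=-c['R'].T@c['t']
    return o+d*((z-o[2])/d[:,2])[:,None]
def pr(c,X):
    return cv2.projectPoints(np.float64(X).reshape(-1,3),cv2.Rodrigues(c['R'])[0],c['t'],K(c),c['distortion'])[0].reshape(-1,2)
def blobs(im,lo,hi,amin=15):
    m=cv2.inRange(cv2.cvtColor(im,cv2.COLOR_BGR2HSV),lo,hi)
    n,l,s,cc=cv2.connectedComponentsWithStats(m)
    return [(s[i,4],cc[i],np.argwhere(l==i)[:,::-1]) for i in range(1,n) if s[i,4]>=amin]
E
python3 - <<'E'
from h import *
np.set_printoptions(precision=1,suppress=True)
for n in("top","side"):
    im=cv2.imread(f"pics/{n}0.png");c=cams.camera_info(n)
    print(n)
    for a,cc,px in blobs(im,(22,120,90),(35,255,255)):
        P=w(c,[cc],75)[0]; 
        W=w(c,px,85 if n=="top" else 75)[:,:2]; W=W-W.mean(0);e,v=np.linalg.eigh(W.T@W)
        print(a,cc,P,np.hypot(*P[:2]),np.degrees(np.arctan2(v[1,1],v[0,1])))
im=cv2.imread("pics/top0.png")
a=cv2.resize(im[180:240,185:290],None,fx=7,fy=7,interpolation=cv2.INTER_CUBIC)
cv2.imwrite("pics/a.png",a)
b=cv2.resize(im[200:295,315:405],None,fx=6,fy=6,interpolation=cv2.INTER_CUBIC)
cv2.imwrite("pics/b.png",b)
E
```

```text
top
70 [375.4 223.1] [ 506.7 -290.5   75. ] 584.0411728418941 70.50521084797519
70 [340.5 254.4] [ 419.5 -192.3   75. ] 461.51744762875984 73.99958497225046
75 [385.1 273.9] [ 368.4 -313.2   75. ] 483.4896201493479 141.83110637056174
side
52 [202.9 248.8] [ 418.8 -181.3   75. ] 456.3496060615136 75.02309434301102
70 [251.4 271.6] [ 506.8 -281.5   75. ] 579.7355165809272 67.98009133491526
37 [250.5 282.8] [ 498.  -314.1   75. ] 588.8271934946077 84.84018307488759
84 [184.  290.2] [ 367.1 -303.4   75. ] 476.2618274262971 134.33555257887568
34 [181.7 300.9] [ 360.3 -331.7   75. ] 489.7127200289533 113.92534419000098
```

View pics/a.png

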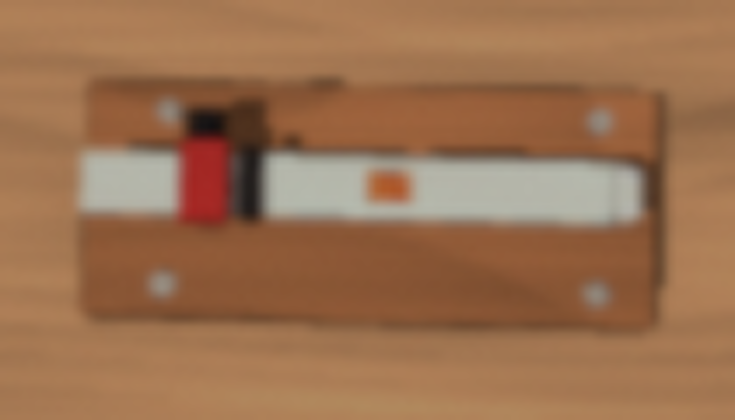

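View pics/b.png

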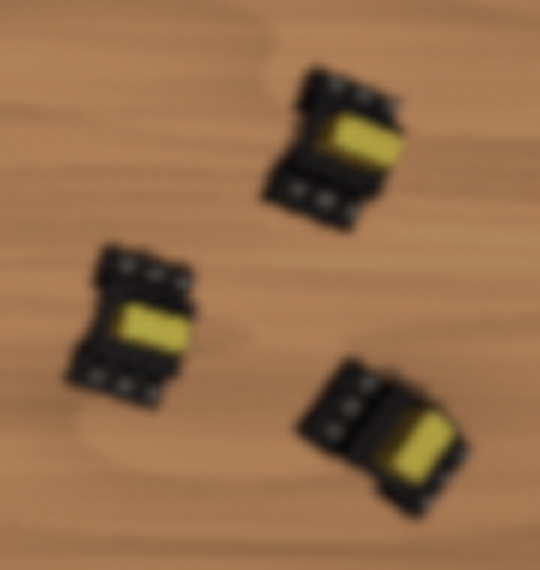

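Look-alike hangers, by top pixel:

| Top pixel | Distance from base |
|---|---|
| (371,225) | 584 mm |
| (338,254) | 461 mm |
| (379,272) | 483 mm |

The bit block at (281,128) is black but has no fin. The one I want is (371,225), at about (507,-287) and about 70°. The crop shows it clearly with a free fin. I'll move above it.

Request:
carry_out(steps=[0.0918,0,0,0,-0.15,0.0918,0,0,0,-0.15,0.0918,0,0,0,-0.15,0.0918,0,0,0,-0.15,0.0918,0,0,0,-0.15,0.0918,0,0,0,-0.15,0.0918,0.041,0.017,0,0,0.0918,0.041,0.017,0,0,0.0918,0.041,0.017,0,0,0.0918,0.041,0.017,0,0,0.0918,0.041,0.017,0,0,0.0918,0.041,0.017,0,0,0.0918,0.041,0.017,0,0,0.0918,0.041,0.017,0,0,0.0918,0.041,0.017,0,0,0.0918,0.041,0.017,0,0,0.0918,0,0,0,0])

```text
clock: 1.8
tcp_pos: [511.5, -279.4, 227.2]
ee_rot: [3.14, -0.005, 1.237]
wrist_force: [0.4, 0.0, 0.4]
gripper_width: 0.998
gripper_force: 0.0
```

```bash
python3 - <<'E'
from h import *
np.set_printoptions(precision=2,suppress=True)
s=manip.read_state();c=cams.camera_info("wrist");im=cams.grab_frame("wrist");cv2.imwrite("pics/w1.png",im)
print(s['tcp_pos'],s['ee_rot'],s['clock'],s['wrist_force']);print(-c['R'].T@c['t'],c['R'])
for a,cc,px in blobs(im,(22,120,60),(35,255,255),100): print(a,cc,w(c,[cc],80)[0])
cv2.imwrite("pics/top1.png",cams.grab_frame("top"))
E
```

```text
[ 511.48 -279.4   227.23] [ 3.14 -0.    1.24] 1.8 [0.39 0.03 0.4 ]
[ 535.32 -205.96  386.67] [[ 0.94 -0.33  0.  ]
 [-0.32 -0.91  0.28]
 [-0.09 -0.27 -0.96]]
405 [138.95 135.06] [ 415.4  -189.76   80.  ]
```

View pics/w1.png

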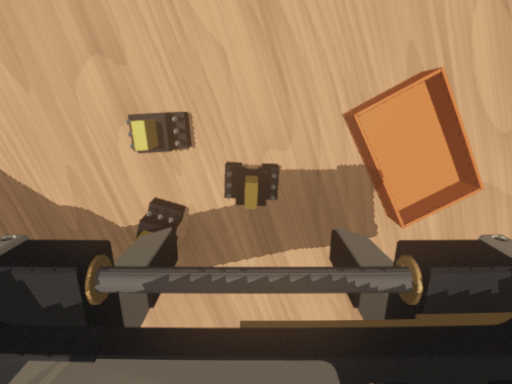

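The wrist view shows the target at (251,185), in the gripper's shadow. Its fin is almost square to the fingers. I'll enlarge it for the exact pose.

```bash
python3 - <<'E'
from h import *
im=cv2.imread("pics/w1.png")[150:220,210:295]
cv2.imwrite("pics/w1c.png",cv2.resize(cv2.convertScaleAbs(im,alpha=2,beta=10),None,fx=8,fy=8,interpolation=cv2.INTER_CUBIC))
E
```

```text
(no output)
```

View pics/w1c.png

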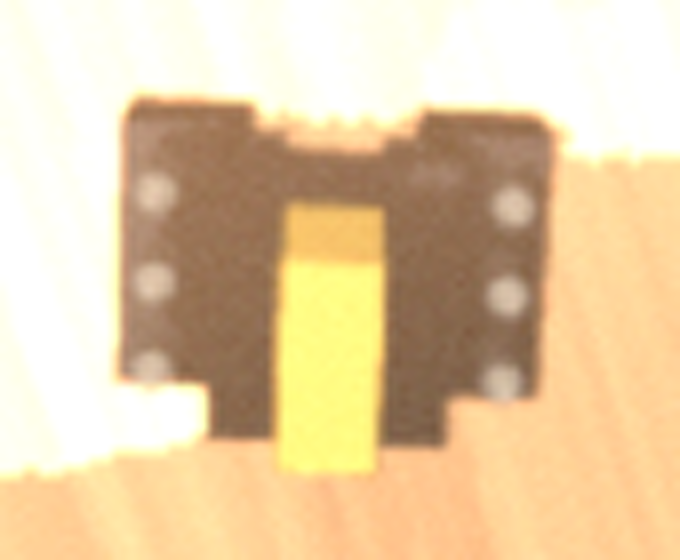

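```bash
python3 - <<'E'
from h import *
from scipy.optimize import least_squares
np.set_printoptions(precision=2,suppress=True)
s=manip.read_state();c=cams.camera_info("wrist")
def px(p,f,o): return (np.float64(p)+.5)/f-.5+o
top=px([(279,262),(385,262),(376,472),(277,470)],8,(210,150))
T=w(c,top,85);print(T,T.mean(0)[:2])
bl=px([(155,191),(153,281),(150,368)],8,(210,150));br=px([(513,207),(506,297),(502,382)],8,(210,150))
L=w(c,bl,48);R=w(c,br,48);print("bits",(L.mean(0)+R.mean(0))/2)
d=L[0]-L[2]+R[0]-R[2];e=R.mean(0)-L.mean(0);print(np.degrees([np.arctan2(-d[1],-d[0]),np.arctan2(e[1],e[0])]), np.degrees(np.arctan2(*(T[0]+T[1]-T[2]-T[3])[1::-1])))
print("tcp",s['tcp_pos'],s['ee_rot'],np.degrees(s['ee_rot'][2]))
ct=cams.camera_info("top")
P=px([(80,152),(80,214),(612,161),(612,225),(643,192),(88,80),(658,90),(658,328),(85,320)],7,(185,180))
# rail +y = image left; world +y left, so rail +x = right of it = world +x = image up
M=np.array([(12,122,82),(-12,122,82),(12,-90,82),(-12,-90,82),(0,-100,81),(50,120,20),(50,-120,20),(-50,-120,20),(-50,120,20)],float)
def X(q,M):
    C,S=np.cos(q[2]),np.sin(q[2]);return M@np.array([[C,S,0],[-S,C,0],[0,0,1]])+[q[0],q[1],0]
r=least_squares(lambda q:(pr(ct,X(q,M))-P).ravel(),[500,50,0]);print(r.x,np.degrees(r.x[2]),r.fun.reshape(-1,2)*2.7)
print(X(r.x,np.array([[0,-100,79.5]])))
for p,z in(((262,185),96),((412,187),82),((365,187),88),((228,180),96)):
    print(p,(w(ct,[px(p,7,(185,180))],z)[0]-[*r.x[:2],0])@[-np.sin(r.x[2]),np.cos(r.x[2]),0])
E
```

```text
[[ 498.1  -279.23   85.  ]
 [ 511.38 -283.95   85.  ]
 [ 500.44 -311.42   85.  ]
 [ 487.79 -306.61   85.  ]] [ 499.43 -295.3 ]
bits [ 499.69 -293.87   48.  ]
[-112.26  -22.14] 68.81699177469166
tcp [ 507.31 -285.83  226.4 ] [-3.14 -0.    1.23] 70.44542342998237
[548.1   89.89  -0.  ] -0.24129095861140706 [[-2.95  0.69]
 [-3.76 -0.05]
 [-2.68  0.35]
 [-2.93 -1.13]
 [-5.09  0.23]
 [ 4.73  0.22]
 [ 5.74 -0.29]
 [ 5.04  0.17]
 [ 2.77 -0.22]]
[[547.68 -10.11  79.5 ]]
(262, 185) 45.09822782791728
(412, 187) -13.426040299256368
(365, 187) 4.974683244096917
(228, 180) 58.51289764271934
```

The arm was still settling when I took that picture, so I'll measure again now that it's still. For the rail fit I'll use the flange points only.

```bash
python3 - <<'E'
from h import *
s=manip.read_state();c=cams.camera_info("wrist");im=cams.grab_frame("wrist");s2=manip.read_state()
print(s['tcp_pos'],s2['tcp_pos'],s2['ee_rot'],s['qvel'].round(4))
np.savez("w2.npz",R=c['R'],t=c['t']);cv2.imwrite("pics/w2.png",im)
old=cv2.imread("pics/w1.png")[150:220,210:295]
m=cv2.matchTemplate(im[100:300,150:350],old,cv2.TM_CCOEFF_NORMED);print(cv2.minMaxLoc(m))
y,x=[int(v) for v in (np.array(cv2.minMaxLoc(m)[3][::-1])+[100,150])];print(x,y)
cv2.imwrite("pics/w2c.png",cv2.resize(cv2.convertScaleAbs(im[y:y+70,x:x+85],alpha=2,beta=10),None,fx=8,fy=8,interpolation=cv2.INTER_CUBIC))
E
```

```text
[ 507.31266039 -285.83426665  226.40324485] [ 506.18148653 -287.62482486  226.22231084] [-3.14045509e+00  4.66093796e-04  1.22632164e+00] [ 0.0464 -0.0008  0.0405  0.0041  0.0093  0.0046  0.0036]
(-0.32991114258766174, 0.9755434989929199, (13, 112), (62, 44))
212 144
```

View pics/w2c.png

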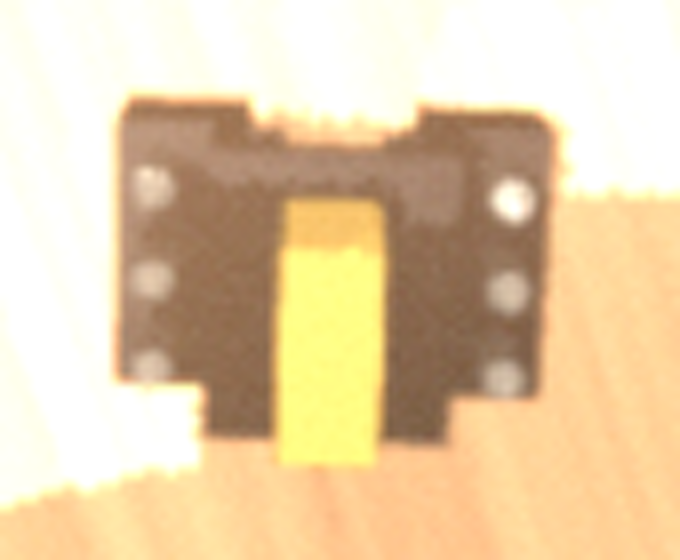

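```bash
cat >> h.py <<'E'
def px(p,f,o): return (np.float64(p)+.5)/f-.5+o
def tool(s,target,z=None):
    d=np.array(target)-s['tcp_pos'][:len(target)]; a=s['ee_rot'][2]
    return d[0]*np.cos(a)+d[1]*np.sin(a), d[0]*np.sin(a)-d[1]*np.cos(a)
E
python3 - <<'E'
from h import *
np.set_printoptions(precision=2,suppress=True)
s=manip.read_state();c=dict(cams.camera_info("wrist"));d=np.load("w2.npz");c['R']=d['R'];c['t']=d['t']
T=w(c,px([(279,248),(385,248),(378,466),(277,464)],8,(212,144)),85);print(T,T.mean(0)[:2],np.degrees(np.arctan2(*(T[0]+T[1]-T[2]-T[3])[1::-1])))
L=w(c,px([(152,186),(152,280),(150,366)],8,(212,144)),48);R=w(c,px([(512,200),(508,292),(505,380)],8,(212,144)),48)
C=(L.mean(0)+R.mean(0))/2;e=R.mean(0)-L.mean(0);f=L[0]-L[2]+R[0]-R[2]
print(C,np.degrees(np.arctan2(e[1],e[0]))+90,np.degrees(np.arctan2(f[1],f[0])))
print(s['tcp_pos'],np.degrees(s['ee_rot'][2]),tool(s,C[:2]))
E
```

```text
[[ 502.98 -272.02   85.  ]
 [ 516.17 -276.71   85.  ]
 [ 505.31 -304.93   85.  ]
 [ 492.5  -300.07   85.  ]] [ 504.24 -288.43] 69.23099530648629
[ 504.62 -287.18   48.  ] 68.22213012667109 68.98276512980655
[ 506.18 -287.62  226.22] 70.2630543048025 (np.float64(-0.11406144508531851), np.float64(-1.622537268115327))
```

Request:
carry_out(steps=[0.07,0,-0.001,0,0.025,0.07,0,0,0.03,0,0.07,0,0,0.03,0,0.07,0,0,0.03,0,0.07,0,0,0.03,0,0.07,0,0,0.03,0,0.07,0,0,0.01,0,0.07,0,0,0,0,0.07,0,0,0,0,0.07,0,0,0,0,0.07,0,0,0,0,0.07,0,0,0,0])

```text
clock: 3.15
tcp_pos: [506.4, -287.5, 67.8]
ee_rot: [3.14, 0.001, 1.201]
wrist_force: [-0.0, 0.7, -0.4]
gripper_width: 0.766
gripper_force: 0.0
```

Request:
carry_out(steps=[0.07,-0.001,-0.0015,0.007,0,0.07,0,0,0.0075,0,0.07,0,0,0,0,0.07,0,0,0,0,0.04,0,0,0,0,0.02,0,0,0,0,0.01,0,0,0,0,0.01,0,0,0,0,0.01,0,0,0,0,0.01,0,0,0,0,0.01,0,0,0,0,0.01,0,0,0,0], force=30)

```text
clock: 4.35
tcp_pos: [504.3, -287.6, 52.3]
ee_rot: [3.141, -0.0, 1.201]
wrist_force: [-0.4, 0.1, -1.3]
gripper_width: 0.15
gripper_force: 30.0
```

Request:
carry_out(steps=[0.01,0,0,-0.01,0,0.01,0,0,-0.025,0,0.01,0,0,-0.025,0,0.01,0,0,-0.025,0,0.01,0,0,-0.015,0,0.01,0,0,0,-0.122,0.01,0,0,0,-0.122,0.01,0,0,0,-0.122,0.01,0.029,0.0073,0,0,0.01,0.029,0.0073,0,0,0.01,0.029,0.0073,0,0,0.01,0.029,0.0073,0,0,0.01,0.029,0.0073,0,0,0.01,0.029,0.0073,0,0,0.01,0,0,0,0,0.01,0,0,0,0,0.01,0,0,0,0,0.01,0,0,0,0,0.01,0,0,0,0])

```text
clock: 6.25
tcp_pos: [548.2, -114.9, 152.1]
ee_rot: [-3.141, 0.0, 1.565]
wrist_force: [0.8, 0.7, -1.1]
gripper_width: 0.156
gripper_force: 30.0
```

```bash
python3 - <<'E'
from h import *
np.set_printoptions(precision=2,suppress=True)
s=manip.read_state();c=cams.camera_info("wrist");im=cams.grab_frame("wrist");t=cams.grab_frame("top")
print(s['tcp_pos'],s['ee_rot'],s['wrist_force'],s['gripper_width'],s['qvel'])
np.savez("w3.npz",R=c['R'],t=c['t']);cv2.imwrite("pics/w3.png",im);cv2.imwrite("pics/top3.png",t)
cv2.imwrite("pics/w3b.png",cv2.resize(cv2.convertScaleAbs(im,alpha=1.4),None,fx=1.5,fy=1.5,interpolation=cv2.INTER_CUBIC))
E
```

```text
[ 548.19 -114.94  152.11] [-3.14  0.    1.56] [ 0.83  0.74 -1.11] 0.15599169809856936 [-0.  0. -0. -0.  0. -0. -0.]
```

View pics/w3b.png

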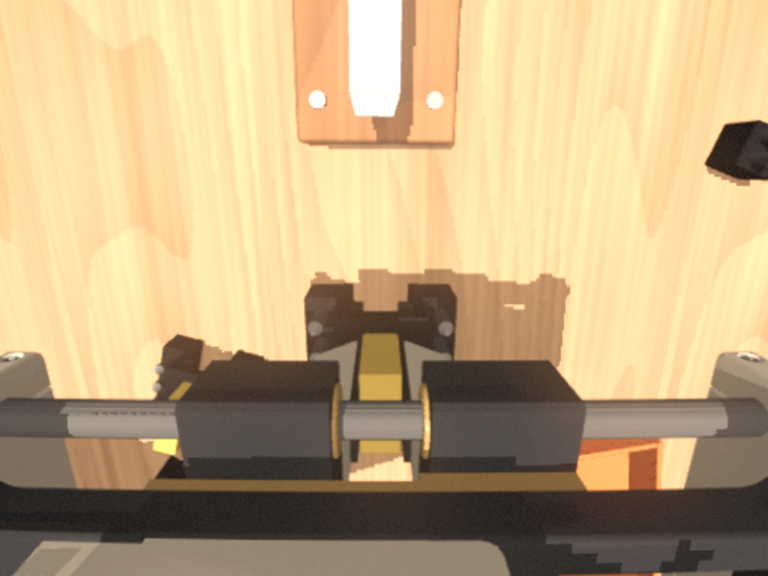

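The wrist view (1.5x) shows the rail nose tip at about (357–397,115) and the held hanger's front bits at (316,328) and (447,328). I'll measure the flange edges below pixel level.

```bash
python3 - <<'E'
from h import *
np.set_printoptions(precision=2,suppress=True)
c=dict(cams.camera_info("wrist"));d=np.load("w3.npz");c['R']=d['R'];c['t']=d['t']
g=cv2.GaussianBlur(cv2.imread("pics/w3.png")[:,:,0],(0,0),.8).astype(float)  # blue: white vs wood
def cross(line,thr,rising):
    s=line-thr
    for i in range(len(s)-1):
        if (s[i]<=0<s[i+1]) if rising else (s[i]>0>=s[i+1]): return i+s[i]/(s[i]-s[i+1])
E=[]
for r in range(3,56,4):
    row=g[r,215:290];thr=(row[35]+row.min())/2
    a=cross(row,thr,True);b=215+35+cross(row[35:],thr,False);E.append((a+215,r,b))
E=np.array(E);L=w(c,E[:,:2],82);R=w(c,E[:,[2,1]],82)
print(np.c_[L[:,:2],R[:,:2],(R-L)[:,0]])
M=(L+R)/2;p=np.polyfit(M[:,1],M[:,0],1);print("axis x=",p,"yaw rail deg",-np.degrees(np.arctan(p[0])),"x at -13",np.polyval(p,-13))
for cx in(246,250,254):
    col=g[40:100,cx];thr=(col[10]+col[50:].min())/2;v=cross(col,thr,False)+40;print(v,w(c,[(cx,v)],81)[0],w(c,[(cx,v)],78)[0])
B=w(c,(np.array([(316,328),(447,328)])+.5)/1.5-.5,147.8);print(B,B.mean(0))
F=w(c,(np.array([(361,333),(401,333)])+.5)/1.5-.5,152.1-52.3+50);print("fin base",F.mean(0))
E
```

```text
[[532.96  34.9  557.68  34.72  24.72]
 [533.05  32.4  557.69  32.22  24.64]
 [532.98  29.89 557.72  29.71  24.74]
 [532.91  27.37 557.55  27.19  24.64]
 [532.85  24.84 557.52  24.66  24.67]
 [532.9   22.29 557.55  22.11  24.64]
 [532.9   19.72 557.44  19.55  24.54]
 [532.84  17.14 557.39  16.97  24.55]
 [532.73  14.55 557.41  14.37  24.67]
 [532.67  11.95 557.43  11.77  24.76]
 [532.72   9.32 557.34   9.15  24.62]
 [532.67   6.68 557.37   6.51  24.71]
 [532.6    4.03 557.38   3.85  24.78]
 [532.52   1.36 557.24   1.18  24.71]]
axis x= [  0.01 544.9 ] yaw rail deg -0.7608023304353093 x at -13 544.7288511710294
77.07142857142857 [542.33 -13.65  81.  ] [542.26 -13.35  78.  ]
76.88775510204081 [545.29 -13.54  81.  ] [545.26 -13.24  78.  ]
77.17708333333334 [548.25 -13.76  81.  ] [548.26 -13.46  78.  ]
[[521.46 -99.5  147.8 ]
 [573.96 -99.84 147.8 ]] [547.71 -99.67 147.8 ]
fin base [ 547.5  -101.01  149.8 ]
```

Request:
carry_out(steps=[0.01,0,-0.0042,0,0.006,0.01,0,0,0.02,0,0.01,0,0,0.02,0,0.01,0,0,0.0193,0,0.01,0,0,0,0,0.01,0.02,0,0,0,0.01,0.02,0,0,0,0.01,0.02,0,0,0,0.01,0.012,0,0,0,0.01,0,0,0,0,0.01,0,0,0,0,0.01,0,0,0,0,0.01,0,0,0,0,0.01,0,0,0,0])

```text
clock: 7.75
tcp_pos: [545.0, -42.6, 92.9]
ee_rot: [-3.141, 0.0, 1.559]
wrist_force: [0.1, -0.8, -1.3]
gripper_width: 0.153
gripper_force: 30.0
```

```bash
python3 - <<'E'
from h import *
np.set_printoptions(precision=3,suppress=True)
s=manip.read_state();c=cams.camera_info("wrist");im=cams.grab_frame("wrist")
print(s['tcp_pos'],s['ee_rot'],s['wrist_force'],s['ft_torque'],s['gripper_width'])
np.savez("w4.npz",R=c['R'],t=c['t']);cv2.imwrite("pics/w4.png",im)
cv2.imwrite("pics/w4b.png",cv2.resize(im[80:300,150:360],None,fx=2.7,fy=2.7,interpolation=cv2.INTER_CUBIC))
E
```

```text
[544.982 -42.605  92.861] [-3.141  0.     1.559] [ 0.095 -0.785 -1.262] [-0.058 -0.104  0.022] 0.1525547123214803
```

View pics/w4b.png

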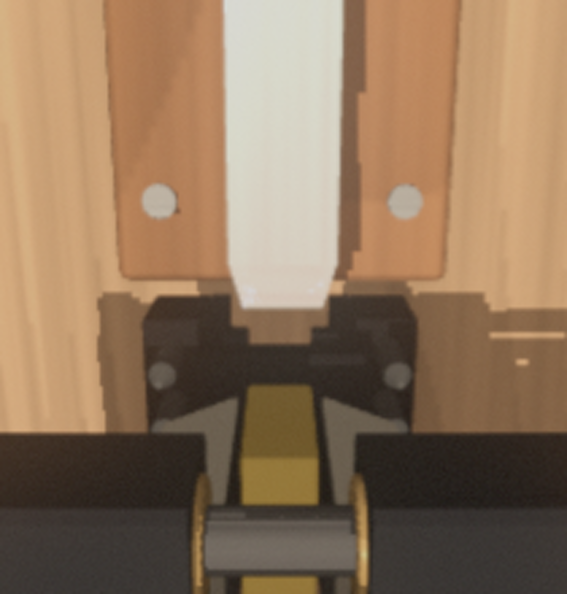

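The nose is centred at crop x≈284 and the hanger at ≈280, so I'll shift +0.8 mm and then thread it on slowly.

Request:
carry_out(steps=[0.01,0,0.0008,0,0,0.01,0.004,0,0,0,0.01,0.004,0,0,0,0.01,0.004,0,0,0,0.01,0.004,0,0,0,0.01,0.004,0,0,0,0.01,0,0,0,0,0.01,0,0,0,0])

```text
clock: 8.6
tcp_pos: [546.0, -21.6, 92.9]
ee_rot: [3.142, 0.0, 1.561]
wrist_force: [-0.5, -0.9, -2.5]
gripper_width: 0.15
gripper_force: 30.0
```

```bash
cat > f.py <<'E'
from h import *
np.set_printoptions(precision=3,suppress=True)
s=manip.read_state();print(s['clock'],s['tcp_pos'],s['ee_rot'],s['wrist_force'],s['ft_torque'],s['gripper_width'])
E
python3 f.py
```

```text
8.6 [546.025 -21.552  92.944] [3.142 0.    1.561] [-0.508 -0.933 -2.522] [ 0.023 -0.104  0.012] 0.15003812071734388
```

Request:
carry_out(steps=[0.01,0.006,0,0,0,0.01,0.006,0,0,0,0.01,0.006,0,0,0,0.01,0.006,0,0,0,0.01,0,0,0,0,0.01,0,0,0,0,0.01,0,0,0,0])

```text
clock: 9.3
tcp_pos: [546.3, 2.0, 92.9]
ee_rot: [-3.142, 0.0, 1.56]
wrist_force: [-0.2, -0.5, -2.5]
gripper_width: 0.154
gripper_force: 30.0
```

```bash
cat >> f.py <<'E'
import sys
if len(sys.argv)>1:
    im=cams.grab_frame(sys.argv[2] if len(sys.argv)>2 else "wrist");cv2.imwrite(f"pics/{sys.argv[1]}.png",im)
    if len(sys.argv)<3: cv2.imwrite(f"pics/{sys.argv[1]}b.png",cv2.resize(im[0:300,150:360],None,fx=2,fy=2,interpolation=cv2.INTER_CUBIC))
E
python3 f.py w5
```

```text
9.3 [546.253   1.972  92.874] [-3.142  0.     1.56 ] [-0.184 -0.51  -2.457] [-0.02  -0.099  0.048] 0.15401654160357028
```

View pics/w5b.png

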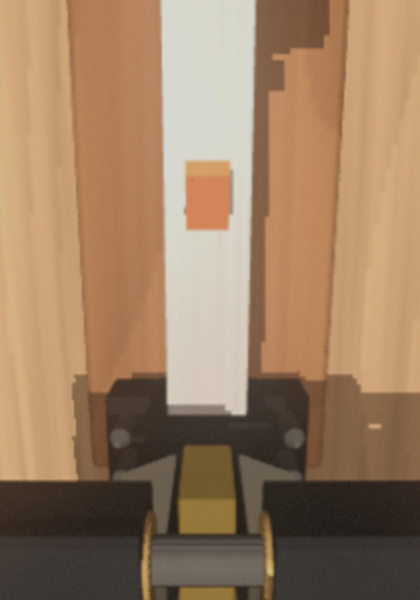

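The hanger is on the rail and centred: flange mid x=207, bits mid x=207 in the crop. The orange catch is ahead at (208,161–229). That was my last picture, so I'll work from numbers now.

```bash
python3 - <<'E'
from h import *
c=cams.camera_info("wrist");q=lambda p:[(np.float64(p)+.5)/2-.5+(150,0)]
for p,z in(((208,229),82),((208,177),88),((208,161),88),((208,161),82),((207,438),88.6)):print(p,w(c,q(p),z)[0])
E
```

```text
(208, 229) [546.25107353  77.48105488  82.        ]
(208, 177) [546.3874938   90.97993654  88.        ]
(208, 161) [546.43045209  94.98883655  88.        ]
(208, 161) [546.44435958  95.52758691  82.        ]
(207, 438) [545.29580419  17.02782999  88.6       ]
```

Request:
carry_out(steps=[0.01,0.008,0,0.0005,0,0.01,0.008,0,0.0005,0,0.01,0.008,0,0,0,0.01,0.008,0,0,0,0.01,0.008,0,0,0,0.01,0.006,0,0,0,0.01,0,0,0,0,0.01,0,0,0,0])

```text
clock: 10.15
tcp_pos: [546.7, 48.3, 91.9]
ee_rot: [-3.142, 0.0, 1.561]
wrist_force: [0.4, 0.0, -1.2]
gripper_width: 0.149
gripper_force: 30.0
```

Request:
carry_out(steps=[0.01,0.003,0,0,0,0.01,0.003,0,0,0,0.01,0.003,0,0,0,0.01,0.003,0,0,0,0.01,0.003,0,0,0,0.01,0.003,0,0,0,0.01,0.003,0,0,0,0.01,0,0,0,0])

```text
clock: 10.95
tcp_pos: [547.1, 69.7, 92.1]
ee_rot: [3.141, -0.0, 1.561]
wrist_force: [0.3, -1.3, -0.0]
gripper_width: 0.154
gripper_force: 30.0
```

Request:
carry_out(steps=[0.01,0.004,0,0,0,0.01,0.004,0,0,0,0.01,0.004,0,0,0,0.01,0.004,0,0,0,0.01,0.004,0,0,0,0.01,0.004,0,0,0,0.01,0.004,0,0,0,0.01,0.004,0,0,0,0.01,0.003,0,0,0,0.01,0,0,0,0,0.01,0,0,0,0,0.01,0,0,0,0])

```text
clock: 12.15
tcp_pos: [547.3, 104.9, 92.0]
ee_rot: [3.141, -0.001, 1.561]
wrist_force: [-0.6, 1.1, 0.0]
gripper_width: 0.151
gripper_force: 30.0
```

```bash
python3 f.py w6
```

```text
12.15 [547.287 104.935  92.014] [ 3.141 -0.001  1.561] [-0.628  1.054  0.043] [ 0.21  -0.098 -0.074] 0.1509609295641258
```

Request:
carry_out(steps=[0.01,0.002,0,0,0,0.01,0.002,0,0,0,0.01,0.002,0,0,0,0.01,0,0,0,0,0.01,0,0,0,0])

```text
clock: 12.7
tcp_pos: [547.3, 110.5, 91.9]
ee_rot: [3.142, -0.0, 1.561]
wrist_force: [-0.1, -0.6, -0.4]
gripper_width: 0.149
gripper_force: 30.0
```

Request:
carry_out(steps=[0.01,0.001,0,0,0,0.01,0.001,0,0,0,0.01,0.001,0,0,0,0.01,0,0,0,0,0.01,0,0,0,0])

```text
clock: 13.2
tcp_pos: [547.4, 113.5, 92.0]
ee_rot: [3.142, -0.0, 1.561]
wrist_force: [0.0, -1.0, 0.6]
gripper_width: 0.147
gripper_force: 30.0
```

Request:
carry_out(steps=[0.01,0.001,0,0,0,0.01,0,0,0,0,0.01,0,0,0,0])

```text
clock: 13.5
tcp_pos: [547.4, 114.4, 91.9]
ee_rot: [3.142, -0.0, 1.561]
wrist_force: [0.1, -0.1, -0.7]
gripper_width: 0.147
gripper_force: 30.0
```

Request:
carry_out(steps=[0.01,0.001,0,0,0,0.01,0,0,0,0,0.01,0,0,0,0])

```text
clock: 13.8
tcp_pos: [547.4, 115.4, 91.9]
ee_rot: [3.142, -0.0, 1.561]
wrist_force: [-1.0, -1.1, 0.8]
gripper_width: 0.15
gripper_force: 30.0
```

Request:
carry_out(steps=[0.01,0.0007,0,0,0,0.01,0,0,0,0,0.01,0,0,0,0])

```text
clock: 14.1
tcp_pos: [547.4, 116.0, 91.9]
ee_rot: [-3.142, 0.0, 1.561]
wrist_force: [-0.5, -0.0, -1.2]
gripper_width: 0.151
gripper_force: 30.0
```

Request:
carry_out(steps=[0.01,0.0007,0,0,0,0.01,0,0,0,0,0.01,0,0,0,0])

```text
clock: 14.4
tcp_pos: [547.4, 116.4, 91.9]
ee_rot: [-3.141, 0.001, 1.561]
wrist_force: [-0.1, -3.5, 1.1]
gripper_width: 0.148
gripper_force: 30.0
```

Contact with the buffer came at about y=116. I'll press on gently.

Request:
carry_out(steps=[0.01,0.0007,0,0,0,0.01,0,0,0,0,0.01,0,0,0,0])

```text
clock: 14.7
tcp_pos: [547.4, 116.8, 91.9]
ee_rot: [-3.141, 0.001, 1.56]
wrist_force: [-0.7, -4.6, 1.9]
gripper_width: 0.151
gripper_force: 30.0
```

Request:
carry_out(steps=[0.01,0.0006,0,0,0,0.01,0,0,0,0,0.01,0,0,0,0])

```text
clock: 15.0
tcp_pos: [547.4, 117.2, 91.9]
ee_rot: [-3.141, 0.001, 1.56]
wrist_force: [-0.4, -6.0, 2.0]
gripper_width: 0.152
gripper_force: 30.0
```

Request:
carry_out(steps=[0.01,0.0005,0,0,0,0.01,0,0,0,0,0.01,0,0,0,0])

```text
clock: 15.3
tcp_pos: [547.4, 117.4, 91.9]
ee_rot: [-3.141, 0.002, 1.56]
wrist_force: [-0.9, -6.5, 2.6]
gripper_width: 0.152
gripper_force: 30.0
```

Request:
carry_out(steps=[0.01,0.0006,0,0,0,0.01,0,0,0,0,0.01,0,0,0,0])

```text
clock: 15.6
tcp_pos: [547.4, 117.6, 91.9]
ee_rot: [-3.141, 0.002, 1.56]
wrist_force: [-1.5, -6.7, 3.1]
gripper_width: 0.151
gripper_force: 30.0
```

Request:
carry_out(steps=[0.01,0.0006,0,0,0,0.01,0,0,0,0,0.01,0,0,0,0])

```text
clock: 15.9
tcp_pos: [547.4, 118.0, 91.9]
ee_rot: [-3.141, 0.002, 1.56]
wrist_force: [0.1, -7.1, 3.6]
gripper_width: 0.149
gripper_force: 30.0
```

Request:
carry_out(steps=[0.01,0.0005,0,0,0,0.01,0,0,0,0,0.01,0,0,0,0])

```text
clock: 16.2
tcp_pos: [547.4, 118.0, 91.9]
ee_rot: [-3.141, 0.003, 1.559]
wrist_force: [-1.1, -7.5, 3.3]
gripper_width: 0.15
gripper_force: 30.0
```

```bash
python3 f.py w7
```

```text
16.2 [547.376 118.029  91.855] [-3.141  0.003  1.559] [-1.093 -7.457  3.263] [-1.772  0.123 -0.027] 0.15013283458773594
```

Request:
carry_out(steps=[0.01,0.0006,0,0,0,0.01,0,0,0,0,0.01,0,0,0,0])

```text
clock: 16.55
tcp_pos: [547.4, 118.2, 91.8]
ee_rot: [-3.141, 0.004, 1.559]
wrist_force: [-1.6, -8.6, 3.9]
gripper_width: 0.152
gripper_force: 30.0
```

Request:
carry_out(steps=[0.01,0.0006,0,0,0,0.01,0,0,0,0,0.01,0,0,0,0])

```text
clock: 16.85
tcp_pos: [547.4, 118.4, 91.9]
ee_rot: [-3.141, 0.004, 1.559]
wrist_force: [-0.7, -9.2, 4.9]
gripper_width: 0.153
gripper_force: 30.0
```

Request:
carry_out(steps=[0.01,0.0006,0,0,0,0.01,0,0,0,0,0.01,0,0,0,0])

```text
clock: 17.15
tcp_pos: [547.4, 118.6, 91.9]
ee_rot: [-3.141, 0.005, 1.559]
wrist_force: [-1.0, -10.0, 5.1]
gripper_width: 0.147
gripper_force: 30.0
```

```bash
python3 f.py w8
```

```text
17.15 [547.384 118.637  91.87 ] [-3.141  0.005  1.559] [ -1.017 -10.036   5.11 ] [-2.227  0.229 -0.047] 0.14724518641356305
```

```bash
cat > o.py <<'E'
from h import *
import sys
im=cams.grab_frame("side");cv2.imwrite(f"pics/{sys.argv[1]}.png",im);c=cams.camera_info("side")
print("proj",pr(c,[(547.2,95.8,88),(547.2,95.8,82),(547,76,82),(547.2,95.8,80)]).round(1))
for n,i in(("ref",cv2.imread("pics/side0.png")),("now",im)):
    h=cv2.cvtColor(i,cv2.COLOR_BGR2HSV)
    for a,cc,p in blobs(i,(4,170,100),(15,255,255),2):
        if 200<cc[0]<270 and 150<cc[1]<225: print(n,a,cc.round(1),p.min(0),p.max(0))
    print(h[172:192:2,238].tolist())
E
python3 o.py s1
```

```text
proj [[237.  177.4]
 [237.1 179.3]
 [238.4 182.7]
 [237.2 179.9]]
ref 3 [237. 163.] [236 163] [238 163]
ref 18 [237.7 180.2] [236 178] [240 182]
ref 299 [253.2 203.1] [243 178] [264 221]
ref 684 [229.4 202.7] [216 180] [245 225]
[[17, 43, 42], [14, 40, 164], [16, 41, 162], [12, 195, 179], [12, 218, 185], [12, 214, 186], [16, 43, 161], [16, 42, 162], [16, 42, 163], [14, 42, 165]]
now 16 [237.5 180.5] [236 179] [239 182]
now 81 [220.  187.9] [216 181] [224 195]
now 10 [250.5 188.2] [250 185] [252 190]
now 223 [231.5 214.1] [223 206] [240 225]
[[21, 212, 114], [21, 211, 109], [22, 187, 30], [10, 226, 70], [10, 226, 114], [9, 224, 114], [14, 39, 72], [15, 42, 73], [14, 38, 74], [18, 41, 74]]
```

The side camera shows the catch's orange patch at (237,180) with its full free extent, so it looks snapped up. I'll test by backing off gently: a pull instead of buffer push means it's caught.

Request:
carry_out(steps=[0.01,-0.001,0,0,0,0.01,-0.001,0,0,0,0.01,0,0,0,0,0.01,0,0,0,0])

```text
clock: 17.65
tcp_pos: [547.4, 118.0, 91.9]
ee_rot: [-3.141, 0.003, 1.56]
wrist_force: [-1.6, -7.9, 3.1]
gripper_width: 0.151
gripper_force: 30.0
```

Request:
carry_out(steps=[0.01,-0.001,0,0,0,0.01,0,0,0,0,0.01,0,0,0,0])

```text
clock: 17.95
tcp_pos: [547.4, 118.0, 91.9]
ee_rot: [-3.141, 0.001, 1.56]
wrist_force: [-0.4, -5.5, 1.6]
gripper_width: 0.152
gripper_force: 30.0
```

Request:
carry_out(steps=[0.01,-0.001,0,0,0,0.01,0,0,0,0,0.01,0,0,0,0])

```text
clock: 18.25
tcp_pos: [547.4, 117.9, 91.9]
ee_rot: [-3.142, 0.0, 1.561]
wrist_force: [-0.9, -4.3, 0.7]
gripper_width: 0.153
gripper_force: 30.0
```

The position holds at y≈118 while the force falls off, so the catch is behind it. I'll take the remaining load off before letting go.

Request:
carry_out(steps=[0.01,-0.001,0,0,0,0.01,-0.001,0,0,0,0.01,0,0,0,0,0.01,0,0,0,0])

```text
clock: 18.65
tcp_pos: [547.4, 117.7, 91.9]
ee_rot: [3.141, -0.002, 1.562]
wrist_force: [1.4, 3.1, -4.1]
gripper_width: 0.152
gripper_force: 30.0
```

Request:
carry_out(steps=[0.01,-0.0008,0,0,0,0.01,0,0,0,0,0.01,0,0,0,0])

```text
clock: 18.95
tcp_pos: [547.4, 117.7, 92.0]
ee_rot: [3.141, -0.003, 1.562]
wrist_force: [1.8, 6.2, -4.3]
gripper_width: 0.151
gripper_force: 30.0
```

```bash
python3 f.py
```

```text
18.95 [547.363 117.657  92.041] [ 3.141 -0.003  1.562] [ 1.774  6.24  -4.296] [ 1.228 -0.336 -0.084] 0.15080134464940748
```

It resists a 6 N pull back, so it's captive. I'll go to neutral, lower a little, release and lift away.

Request:
carry_out(steps=[0.01,0.0014,0,0,0,0.01,0,0,0.0005,0,0.01,0,0,0,0,0.01,0,0,0,0,0.018,0,0,0,0,0.025,0,0,0,0,0.04,0,0,0,0,0.05,0,0,0,0,0.05,0,0,0,0,0.05,0,0,0,0,0.05,0,0,-0.005,0,0.05,0,0,-0.015,0,0.05,0,0,-0.03,0,0.05,0,0,-0.04,0,0.05,0,0,-0.04,0,0.05,-0.02,0,-0.03,0,0.05,0,0,0,0,0.05,0,0,0,0,0.05,0,0,0,0,0.05,0,0,0,0])

```text
clock: 20.95
tcp_pos: [546.2, 97.1, 250.4]
ee_rot: [-3.139, -0.0, 1.562]
wrist_force: [-0.5, 0.3, -0.5]
gripper_width: 0.548
gripper_force: 0.0
```

```bash
python3 f.py w9; python3 o.py s2; python3 - <<'E'
from h import *
np.set_printoptions(precision=1,suppress=True)
im=cams.grab_frame("wrist");c=cams.camera_info("wrist")
for a,cc,p in blobs(im,(22,100,50),(35,255,255),60): print("Y",a,cc,w(c,[cc],115)[0],p.min(0),p.max(0))
for a,cc,p in blobs(im,(4,170,60),(15,255,255),15): print("O",a,cc,w(c,[cc],86)[0],p.min(0),p.max(0))
t=cams.grab_frame("top");cv2.imwrite("pics/top9.png",t);ct=cams.camera_info("top")
for a,cc,p in blobs(t,(22,120,60),(35,255,255)): print("T",a,cc,w(ct,[cc],75)[0])
print(pr(c,[(547.3,117.7,124),(547.3,102.7,124),(547.3,132.7,124)]),pr(cams.camera_info("side"),[(547.3,117.7,124),(547.3,102.7,106),(547.3,102.7,89),(512.8,96,40),(581.8,96,40)]))
E
```

```text
20.95 [546.236  97.052 250.394] [-3.139 -0.     1.562] [-0.515  0.348 -0.488] [-0.008 -0.117 -0.021] 0.5484706591661607
proj [[237.  177.4]
 [237.1 179.3]
 [238.4 182.7]
 [237.2 179.9]]
ref 3 [237. 163.] [236 163] [238 163]
ref 18 [237.7 180.2] [236 178] [240 182]
ref 299 [253.2 203.1] [243 178] [264 221]
ref 684 [229.4 202.7] [216 180] [245 225]
[[17, 43, 42], [14, 40, 164], [16, 41, 162], [12, 195, 179], [12, 218, 185], [12, 214, 186], [16, 43, 161], [16, 42, 162], [16, 42, 163], [14, 42, 165]]
now 4 [238.2 164.5] [238 163] [239 166]
now 2 [227.  165.5] [227 165] [227 166]
now 3 [232. 165.] [232 164] [232 166]
now 15 [237.6 180.4] [236 179] [239 182]
now 314 [227.1 206.2] [216 181] [245 225]
now 37 [251.9 194.6] [249 186] [255 200]
now 13 [233.2 201.7] [229 201] [237 202]
[[22, 210, 114], [22, 214, 106], [22, 204, 50], [9, 221, 67], [9, 230, 113], [9, 221, 113], [15, 43, 72], [18, 43, 72], [15, 42, 73], [15, 42, 73]]
Y 417 [253.7 169.8] [545.9 115.4 115. ] [247 156] [261 184]
O 34 [254.3 190.3] [546.3  85.4  86. ] [251 186] [257 194]
T 94 [384.9 274.1] [ 368.  -312.6   75. ]
[[255.1 169.3]
 [255.2 183.8]
 [255.  154.3]] [[235.1 162.1]
 [236.3 170.4]
 [236.6 175.9]
 [225.6 194. ]
 [249.9 190.8]]
```

```bash
python3 - <<'E'
from h import *
im=cv2.imread("pics/s2.png")
for a,cc,p in blobs(im,(20,120,40),(35,255,255),20): print(a,cc.round(1))
ref=cv2.imread("pics/side0.png")
for n,(x,y,X,Y) in dict(jar=(170,135,196,168),block=(325,188,348,225),box=(305,250,398,328)).items(): print(n,cv2.absdiff(im,ref)[y:Y,x:X].mean())
print(ticket.job_done())
E
```

```text
99 [235.4 168.5]
161 [203.3 255.2]
303 [184.6 296.2]
jar 6.869075369075369
block 6.231100665883274
box 6.570489844683393
the job is handed in; nothing more can be done
None
```

The hanger is threaded on the rail with the catch up behind it and the gripper clear. I tested it with a 6 N pull before letting go, pushed no harder than about 10 N, saw the other things unmoved in the side camera, and handed the job in at about 21 s.

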